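Lock the hallway cabinet with its push-to-turn selector

TASK

Lock the little cabinet with the push-to-turn selector on its top: push the knob in and turn it clockwise to the middle position, let it spring up there, then take hold of it afresh, push it in again and turn it on to its end stop, where it must spring up too. Its guard fins leave room for only one position per grasp. Keep the cabinet door shut and leave the two toy cars, the toy petrol pump and the tin where they stand.

Things in the scene. Friction and masses are not known exactly. Their poses are not given: they have to be found in the camera images.
- cabinet: Fixed white plastic cabinet, 180 (x) x 240 (y) x 150 (z) mm, grey swing door on its front (-x) face. Origin: centre of its underside; z up. The selector's upright axis passes through the origin. Black raised pips on the flat top, 44 mm from that axis, mark its positions: one pip at 60 degrees anticlockwise (seen from above) of the cabinet's +x axis, two pips at +x, three pips at 60 degrees clockwise.
- fin (a point): Top of the guard fin at the cabinet's +y side of the knob, 37 mm from the axis; its twin is at -y. Fins are 8 mm wide, 27 to 47 mm from the axis, 40 mm high. Fingers on the knob cannot pass a fin: begin each turn with the line through the two fingers 30 degrees anticlockwise of the cabinet's x axis, end 30 degrees clockwise of it, let go and begin again. Axes as the cabinet's.
- knob_grip (a point): Grip point on the axis of the grey selector knob, 34 mm above the cabinet's top when the knob is up; moves and turns with it. The knob is an upright hexagonal prism, 40 mm across flats, from 18 mm below to 14 mm above the point, standing on a skirt 48 mm in diameter. The point's x axis points along the white rib on the knob's top, to a CORNER; the flats face 30, 90 and 150 degrees from it. z up.
- selector (a joint): Turn of the knob, rad, clockwise from above. 0: rib at the one pip (starts 0 to 0.05). 1.047: middle, rib at two pips. 2.094: hard end stop, rib at three pips, locked. While up, it cannot turn more than about 0.07 from a position. Friction is slight (under 0.1 Nm). Let go within about 0.1 of a position it springs up; let go elsewhere it stays down.
- press (a joint): How far the knob is pushed in, m: 0 up, 0.009 fully in. Spring, about 3 N at 0 rising to 7 N. It turns freely when pushed in 7 mm or more; a gripped knob can be pushed in by moving the gripper straight down.
- door (a joint): Swing of the cabinet door, rad, 0 shut, grows as it opens.
- racer: Bystander: green die-cast toy racing car, 80 x 38 x 26 mm, origin at its underside. Near the cabinet.
- police_car: Bystander: white plastic toy police car, 90 x 42 x 40 mm, origin at its underside. Near the cabinet.
- pump: Bystander: red plastic toy petrol pump, 40 x 50 x 92 mm, origin at its underside. Near the cabinet.
- tin: Bystander: round aluminium tin, 67 mm diameter, 66 mm high, origin at its underside. Near the cabinet.

How it is judged:
By the outcome, as a careful person would: the job done as asked, in the order asked, and still so for the second after the job is handed in, with the robot touching nothing.
It also fails if it takes over 58 s, if anything falls off the work surface, if the arm or the gripper's body presses on something with over 40 N, if the wrist force passes 120 N, or if a joint passes its speed limit or range.

ROBOT

A 6-joint arm with a two-finger parallel gripper is mounted at the origin on the work surface. World frame = base frame: x ahead of the robot, y to its left, z up, the work surface at z = 0. Lengths are in m, angles in rad, forces in N, time in s.
With the tool pointing down it reaches from about 0.275 to 0.725 m from the base axis. Payload 5.6 kg.
Tool frame: the origin (TCP) lies midway between the tips of the shut fingers; the grasp point (between the pads) lies manip.hold_point_z behind it (manip.hold_point_z is the distance from the TCP to the grasp point, in m); x points along the fingers, y is the direction in which the jaws open and shut, and the axes are right-handed (so a half turn about x gives the same grasp; the last joint's range is limited). The gripper opens to 85 mm and grips with 20 to 120 N. Pads are 22 mm wide; open, the fingers measure 114 mm over their backs; the gripper's body (76 mm by 85 mm) begins 54 mm behind the grasp point. The pads swing forward as they close: fully open they stand 13 mm farther back than shut.
Start: joints at [1.497, 0.255, 0.108, 0, -1.424, -0.285], TCP at [0.193, 0.515, 0.231] pointing down, gripper open.
Joint ranges: [-2.95, 2.95], [-1.21, 1.97], [-1.09, 1.5], [-2.87, 1.71], [-2.94, -0.07], [-3.05, 3.05]. Speed limits (rad/s): [2.57, 2.57, 3.14, 3.14, 3.14, 3.14].

INTERFACE

Orientations are given as a rotation vector (axis times angle).
In Python, from rig import manip gives the robot as it stands. The module is installed in compiled form; this text tells all that it offers. Calls block until the motion is done:
- manip.move_pose(position, orientation): joint-space move of the TCP to a pose.
- manip.move_l(position, frame=None, v=0.15, threshold=None): straight line of the TCP; frame=None keeps the orientation; v is the mean speed in m/s. With threshold (N) it stops when the force on the tool has changed by that much, and returns True; else False.
- manip.move_j(angles): joint-space move.
- manip.release() and manip.clamp(squeeze=None): open the fingers fully, or close them until they stop; squeeze is the grip in N (None keeps the last).
- manip.dwell(seconds).
- manip.ik(position, orientation): joint angles nearest the present ones, or None.
- manip.get_state(): the state.
- manip.snapshot(name): name is "scene" or "top" or "wrist"; returns a dict with "color" (400x640x3 uint8, red, green, blue), "depth" (400x640 float32, m along the optical axis (not along the pixel's ray), 0 where there is no reading), "K" (3x3 intrinsics, pixels), "D" ([k1, k2, p1, p2, k3] as OpenCV has them; the pictures are not rectified), "world_to_cam" (4x4, takes a point from world to camera coordinates). Camera axes: x right, y up, looking along -z (the intrinsics and any distortion apply to the point x, -y, -z); pixel columns grow to the right and rows downward; lengths in m; the calibration is good to about 2 mm. A picture is of the moment at which its call begins.
A pose or a line that the arm cannot do raises manip.Unreachable and nothing moves.
- manip.job_done(): hands the job in, once; it reports no verdict.
The state is a dict: "time_s": time; "qpos": joint angles; "qvel": joint speeds; "effort": joint torques, N m; "tool_pos": TCP position; "orientation": TCP orientation; "contact_force": force on the tool from outside, world axes, zero at the start; "moment": the same for the moment, N m; "grip_width": finger opening in m.
Only numpy, scipy, OpenCV 4.12 (cv2) and the standard library are available. Lean on these libraries where they do the work, as an engineer would, in place of code of your own. Each camera call takes 0.05 s, during which the arm holds its last target.

## Working session

There is one attempt and no reset: what is moved stays moved. The work goes in short steps, each a Python script; the robot and the scene stay as the last script left them, time stands still between calls to the robot, and variables do not carry over. Pictures are saved under pics/ and viewed, and the job is handed in when it is done.

```bash
mkdir -p pics; python3 - <<'E'
from rig import manip
import cv2,numpy as np
s=manip.get_state();print({k:np.round(v,4).tolist() for k,v in s.items()}, manip.hold_point_z)
for n in ["scene","top","wrist"]:
    d=manip.snapshot(n);np.savez(f"pics/{n}0.npz",**d)
    cv2.imwrite(f"pics/{n}0.png",d["color"][:,:,::-1]);print(n,d["K"].round(1).tolist(),d["D"],d["world_to_cam"].round(3).tolist())
E
```

```text
{'time_s': 0.0, 'qpos': [1.4966, 0.2558, 0.107, -0.0005, -1.4239, -0.2846], 'qvel': [0.001, -0.001, -0.0013, -0.0009, 0.0001, 0.0009], 'effort': [-0.0006, -38.6627, 23.7943, 5.3649, -0.0061, 0.0], 'tool_pos': [0.1929, 0.5145, 0.2304], 'orientation': [-2.0264, 0.3696, 2.0269], 'contact_force': [0.1175, -0.0344, -0.181], 'moment': [0.0198, -0.0017, 0.003], 'grip_width': 0.0854} 0.0187
scene [[406.4, 0.0, 315.8], [0.0, 406.4, 201.0], [0.0, 0.0, 1.0]] [-0.00820329  0.          0.          0.          0.        ] [[-0.581, 0.814, -0.016, 0.309], [-0.696, -0.486, 0.529, 0.378], [0.423, 0.318, 0.849, -1.477], [0.0, 0.0, 0.0, 1.0]]
top [[430.8, 0.0, 317.8], [0.0, 430.8, 199.8], [0.0, 0.0, 1.0]] [-0.0177693  0.         0.         0.         0.       ] [[0.025, -1.0, 0.013, 0.029], [0.986, 0.026, 0.163, -0.619], [-0.163, 0.009, 0.987, -1.165], [0.0, 0.0, 0.0, 1.0]]
wrist [[338.8, 0.0, 318.0], [0.0, 338.8, 203.7], [0.0, 0.0, 1.0]] [0.00067845 0.         0.         0.         0.        ] [[-0.352, -0.936, 0.002, 0.549], [0.889, -0.334, -0.314, 0.04], [0.294, -0.108, 0.95, -0.381], [0.0, 0.0, 0.0, 1.0]]
```

View pics/top0.png

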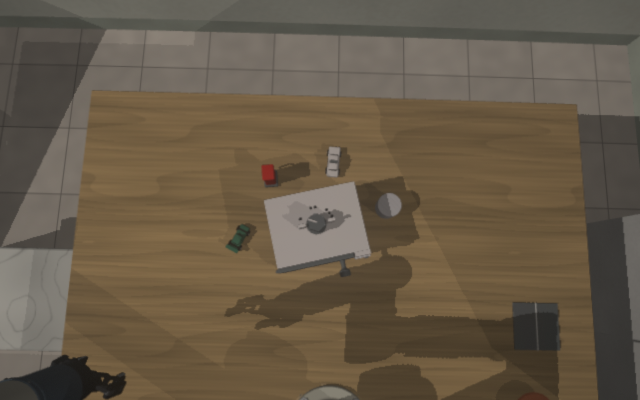

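View pics/scene0.png

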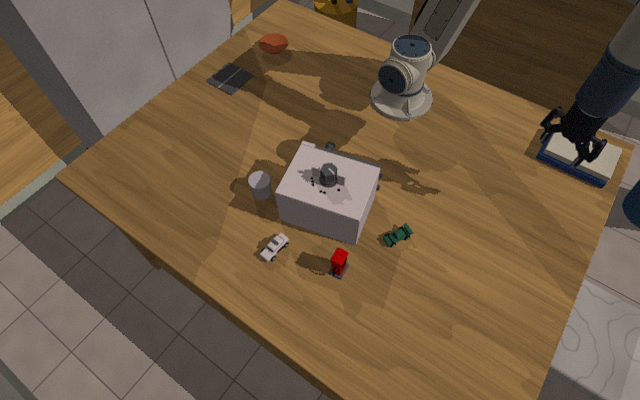

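View pics/wrist0.png

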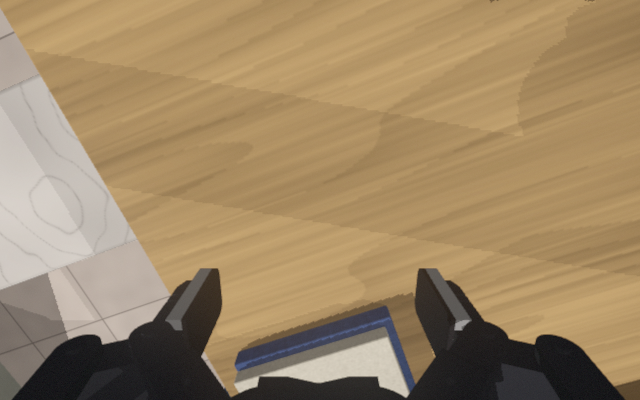

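```bash
cat > h.py <<'E'
import numpy as np,cv2
def ray(d,uv,z):
    W=np.array(d["world_to_cam"],float);R,t=W[:3,:3],W[:3,3];c=-R.T@t
    uv=np.asarray(uv,float).reshape(-1,1,2)
    n=cv2.undistortPoints(uv,d["K"],d["D"]).reshape(-1,2)
    r=np.c_[n[:,0],-n[:,1],-np.ones(len(n))]@R
    return c+r*((z-c[2])/r[:,2])[:,None]
def cloud(d):
    W=np.array(d["world_to_cam"],float);R,t=W[:3,:3],W[:3,3]
    v,u=np.mgrid[:400,:640];n=cv2.undistortPoints(np.stack([u,v],-1).reshape(-1,1,2).astype(float),d["K"],d["D"]).reshape(-1,2)
    z=d["depth"].reshape(-1).astype(float)
    P=(np.c_[n[:,0],-n[:,1],-np.ones(len(n))]*z[:,None]-t)@R
    P[z==0]=np.nan
    return P.reshape(400,640,3)
E
python3 - <<'E'
import numpy as np,cv2
from h import *
for n in ["top","scene"]:
    d=dict(np.load(f"pics/{n}0.npz"));P=cloud(d)
    Z=P[:,:,2]
    m=((abs(Z-.15)<.006)&(abs(P[:,:,0]-.5)<.3)&(abs(P[:,:,1])<.3)).astype(np.uint8)
    m=cv2.morphologyEx(m,cv2.MORPH_CLOSE,np.ones((15,15)))
    cs,_=cv2.findContours(m,0,2);c=max(cs,key=cv2.contourArea)
    w=ray(d,c.reshape(-1,2),.15)[:,:2]
    r=cv2.minAreaRect((w*1000).astype(np.float32));print(n,r)
    k=(Z>.18)&(Z<.21)&(abs(P[:,:,0]-.5)<.2)&(abs(P[:,:,1])<.2)
    print(np.nanmedian(Z[m>0]),k.sum(), np.nanmean(P[k],0), np.nanpercentile(Z[k],[5,50,95]))
    v,u=np.nonzero(k);cx,cy=int(u.mean()),int(v.mean());print(cx,cy)
    b=d["color"][cy-40:cy+40,cx-50:cx+50,::-1]
    cv2.imwrite(f"pics/{n}_z.png",cv2.resize(b,None,fx=8,fy=8,interpolation=cv2.INTER_CUBIC)[:600,:800])
E
```

```text
top ((533.6531982421875, 48.237220764160156), (191.92169189453125, 239.80076599121094), 13.562895774841309)
0.15107257186214618 299 [0.53873724 0.04958292 0.19766337] [0.18845052 0.19909214 0.20310177]
315 221
scene ((535.7091064453125, 48.21405029296875), (195.42669677734375, 240.4547576904297), 13.351362228393555)
0.14958034805355805 290 [0.54275879 0.0505752  0.19391392] [0.18196009 0.19654093 0.20113179]
328 171
```

View pics/top_z.png

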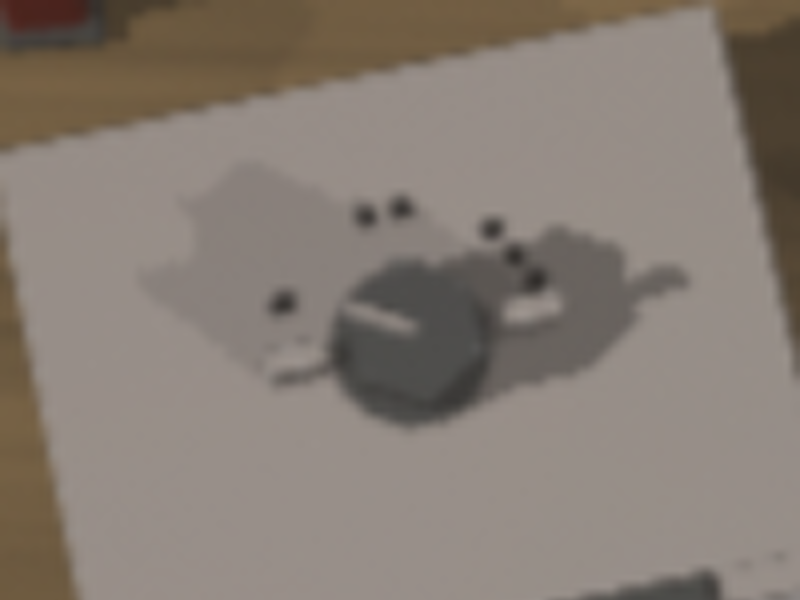

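View pics/scene_z.png

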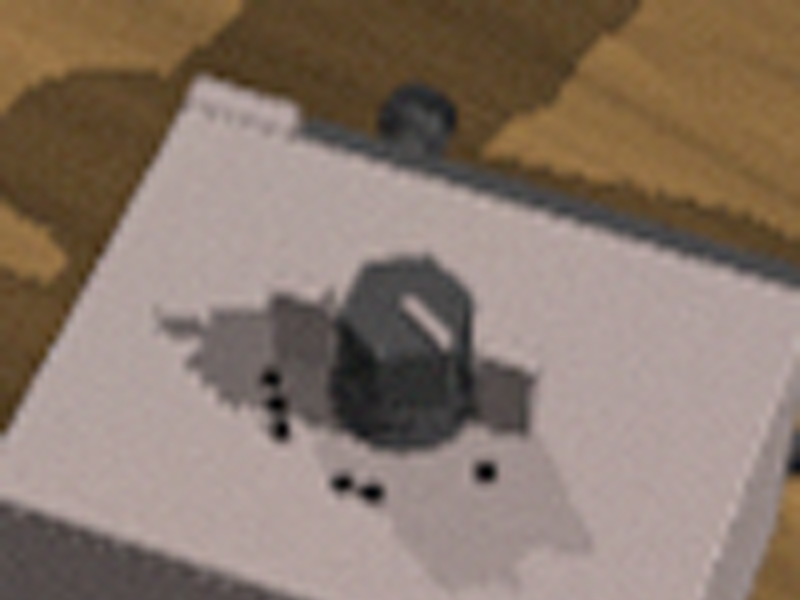

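```bash
python3 - <<'E'
import numpy as np,cv2
from h import *
D={"top":((265,181),[[283,303],[383.5,211.5],[514,255]],[[414,328],[350,308]],[410,330]),
"scene":((278,131),[[485,472],[357,487.5],[276,404]],[[408,297],[448,343]],[415,303])}
for n,(o,p,rib,kc) in D.items():
    d=dict(np.load(f"pics/{n}0.npz"))
    raw=lambda q:(np.array(q)+.5)/8-.5+np.array(o)
    w=ray(d,raw(p),.151)[:,:2]
    # rigid fit
    a=np.radians([60,0,-60]);M=44e-3*np.c_[np.cos(a),np.sin(a)]
    wc,mc=w.mean(0),M.mean(0);A=(w-wc);B=M-mc
    th=np.arctan2((B[:,0]*A[:,1]-B[:,1]*A[:,0]).sum(),(A*B).sum())
    R=np.array([[np.cos(th),-np.sin(th)],[np.sin(th),np.cos(th)]])
    c=wc-R@mc;print(n,"axis",c,"yaw",np.degrees(th),"resid mm",1000*(w-(M@R.T+c)))
    r=ray(d,raw(rib),.199)[:,:2];v=r[1]-r[0];print("rib ang",np.degrees(np.arctan2(v[1],v[0])),r,"knob top ctr",ray(d,raw(kc),.198))
E
```

```text
top axis [0.53918848 0.04871427] yaw 13.408856202230858 resid mm [[-0.02387589 -0.30596015]
 [ 0.24058877  0.2362312 ]
 [-0.21671288  0.06972895]]
rib ang 74.05590641083963 [[0.53931758 0.04871914]
 [0.54496692 0.06849354]] knob top ctr [[0.53878277 0.04992294 0.198     ]]
scene axis [0.53784416 0.04778791] yaw 13.503291644403395 resid mm [[ 0.30360674 -0.29734013]
 [-0.39070915  0.0579115 ]
 [ 0.08710241  0.23942863]]
rib ang 69.64127831942919 [[0.53513832 0.04708748]
 [0.54300784 0.06829473]] knob top ctr [[0.53522221 0.04994756 0.198     ]]
```

```bash
cat >> h.py <<'E'
from scipy.spatial.transform import Rotation as Ro
C=np.array([.5385,.0483]);YAW=13.45
def ori(deg):
    a=np.radians(deg);x=np.array([0,0,-1.]);y=np.array([np.cos(a),np.sin(a),0]);
    return Ro.from_matrix(np.c_[x,y,np.cross(x,y)]).as_rotvec()
E
python3 - <<'E'
from h import *
from rig import manip
for off in (0,180):
  for a in (30,-30):
    for z in(.28,.160):
      q=manip.ik([*C,z],ori(YAW+a+off));print(off,a,z,None if q is None else np.round(q,3))
s=manip.get_state();print(Ro.from_rotvec(s["orientation"]).as_matrix().round(3))
E
```

```text
0 30 0.28 [ 0.379  0.228  0.194  0.    -1.537 -2.762]
0 30 0.16 [ 0.379  0.269 -0.056  0.    -1.246 -2.762]
0 -30 0.28 [ 0.379  0.228  0.194  0.    -1.537  2.474]
0 -30 0.16 [ 0.379  0.269 -0.056  0.    -1.246  2.474]
180 30 0.28 [ 0.379  0.228  0.194  0.    -1.537  0.379]
180 30 0.16 [ 0.379  0.269 -0.056  0.    -1.246  0.379]
180 -30 0.28 [ 0.379  0.228  0.194  0.    -1.537 -0.668]
180 -30 0.16 [ 0.379  0.269 -0.056  0.    -1.246 -0.668]
[[-0.    -0.351 -0.936]
 [-0.001 -0.936  0.351]
 [-1.     0.001 -0.   ]]
```

```bash
python3 - <<'E'
from h import *
from rig import manip
manip.move_pose([*C,.29],ori(YAW+30+180))
d=manip.snapshot("wrist");np.savez("pics/w1.npz",**d);cv2.imwrite("pics/w1.png",d["color"][:,:,::-1])
s=manip.get_state();print(s["time_s"],s["tool_pos"],s["contact_force"])
E
```

```text
2.2917 [0.53840379 0.04914509 0.28983582] [ 0.09789134 -0.5394783  -0.3366552 ]
```

View pics/w1.png

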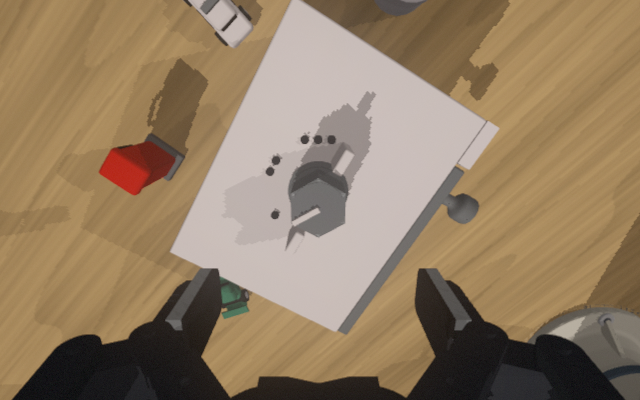

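The picture shows the pips: one at (275,215), two around (273,165) and three around (318,139). The rib runs (318,209)→(294,223), towards the single pip. I'll refine the axis from these.

```bash
cat >> h.py <<'E'
def pipfit(d,g0,zp=.151):
    g=cv2.cvtColor(d["color"],cv2.COLOR_RGB2GRAY).astype(float);out=[]
    for (u,v) in g0:
        p=g[v-5:v+6,u-5:u+6];t=(np.median(p)*.3+p.min()*.7)
        yy,xx=np.mgrid[v-5:v+6,u-5:u+6];w=np.clip(t+15-p,0,None)*(np.hypot(xx-u,yy-v)<5.2);out.append([(w*xx).sum()/w.sum(),(w*yy).sum()/w.sum()])
    w=ray(d,out,zp)[:,:2];w=np.array([w[0],w[1:3].mean(0),w[3:].mean(0)])
    a=np.radians([60,0,-60]);M=44e-3*np.c_[np.cos(a),np.sin(a)]
    wc,mc=w.mean(0),M.mean(0);A=(w-wc);B=M-mc
    th=np.arctan2((B[:,0]*A[:,1]-B[:,1]*A[:,0]).sum(),(A*B).sum())
    R=np.array([[np.cos(th),-np.sin(th)],[np.sin(th),np.cos(th)]])
    c=wc-R@mc;return c,np.degrees(th),1000*(w-(M@R.T+c)),np.round(out,1)
E
python3 - <<'E'
from h import *
d=dict(np.load("pics/w1.npz"))
print(pipfit(d,[(275,215),(270,171),(276,160),(305,139),(318,139),(331,140)]))
P=cloud(d);Z=P[:,:,2]
k=(Z>.192)&(Z<.206)&(np.hypot(P[:,:,0]-.5385,P[:,:,1]-.0483)<.028)
m=k.astype(np.uint8);cs,_=cv2.findContours(m,0,1);c=max(cs,key=cv2.contourArea)
mo=cv2.moments(c);uc=[mo['m10']/mo['m00'],mo['m01']/mo['m00']]
print(uc,ray(d,uc,.198),np.nanmedian(P[k],0),"area->acrossflats",np.sqrt(cv2.contourArea((ray(d,c.reshape(-1,2),.198)[:,:2]*1000).astype(np.float32))/.866))
g=d["color"].astype(int).min(2);r=(g>110)&k;v,u=np.nonzero(r)
w=ray(d,np.c_[u,v],.199)[:,:2];print(len(w),w.mean(0));_,_,V=np.linalg.svd(w-w.mean(0));print(np.degrees(np.arctan2(V[0,1],V[0,0])))
print("top z",np.nanmedian(Z[150:160,350:380]), np.nanmedian(Z[230:260,330:350]))
E
```

```text
(array([0.53904339, 0.04958139]), np.float64(13.50285244437692), array([[-0.05692193,  0.06560617],
       [ 0.05024802, -0.07449543],
       [ 0.00667392,  0.00888927]]), array([[274.7, 214.7],
       [269.6, 171.1],
       [275.6, 160. ],
       [304.2, 139.4],
       [317.7, 139.4],
       [331.1, 139.4]]))
[317.17308597163407, 206.35121328224776] [[0.5404393 0.0486554 0.198    ]] [0.54098077 0.0483952  0.19925976] area->acrossflats 40.282740359028764
1258 [0.5386549  0.05358336]
-154.50901857437495
top z 0.15061019598564737 0.15051052071165777
```

```bash
sed -i 's/^C=.*/C=np.array([.5392,.0488]);YAW=13.48/' h.py; cat >> h.py <<'E'
def st(manip,t=""):
    s=manip.get_state();print(t,round(s["time_s"],2),np.round(s["tool_pos"],4),"F",np.round(s["contact_force"],1),"M",np.round(s["moment"],2),"w",round(float(s["grip_width"]),4),"q6",round(float(s["qpos"][5]),3));return s
E
python3 - <<'E'
from h import *
from rig import manip
o=ori(YAW+30+180)
print(manip.move_l([*C,.25],frame=o));st(manip)
print(manip.move_l([*C,.168],frame=o,v=.08,threshold=8));manip.dwell(.2);st(manip)
d=manip.snapshot("wrist");cv2.imwrite("pics/w2.png",d["color"][:,:,::-1])
d=manip.snapshot("scene");cv2.imwrite("pics/s2.png",cv2.resize(d["color"][110:240,230:430,::-1],None,fx=4,fy=4))
E
```

```text
False
 2.71 [0.5392 0.0489 0.2502] F [-0.9 -1.1  1.2] M [-0.07 -0.04  0.03] w 0.0853 q6 0.379
False
 4.08 [0.5394 0.0489 0.1684] F [-1.3  0.4 -0.5] M [ 0.02  0.03 -0.03] w 0.0855 q6 0.379
```

View pics/w2.png

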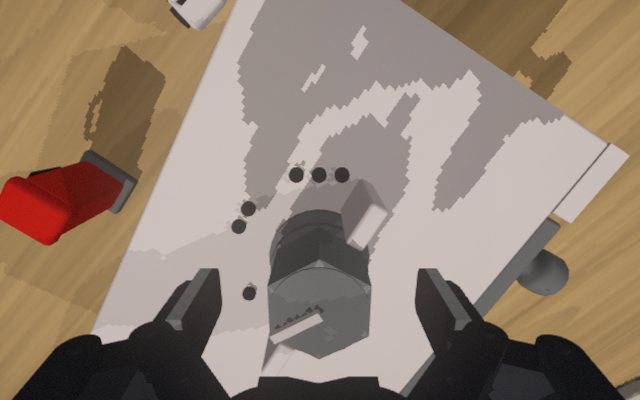

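View pics/s2.png

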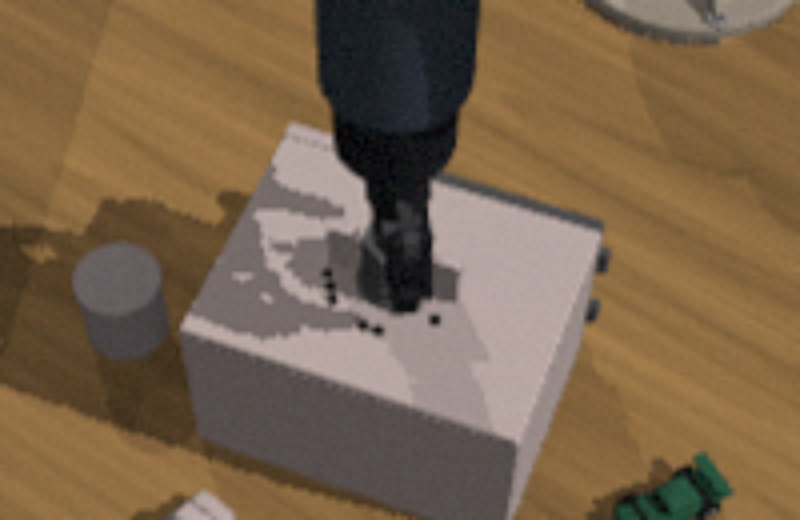

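The knob's flats (columns 268 and 370) sit centred between the pads (220 and 417) and parallel to them. I'll clamp.

```bash
python3 - <<'E'
from h import *
from rig import manip
manip.clamp(40);manip.dwell(.2);st(manip,"clamped")
o=ori(YAW+30+180)
print(manip.move_l([*C,.163],frame=o,v=.03));st(manip)
print(manip.move_l([*C,.1595],frame=o,v=.03));manip.dwell(.2);st(manip,"pressed")
d=manip.snapshot("wrist");cv2.imwrite("pics/w3.png",d["color"][:,:,::-1])
E
```

```text
clamped 4.87 [0.5391 0.0487 0.1682] F [-1.8 -0.5  2.3] M [-0.08  0.5   0.01] w 0.0395 q6 0.379
False
 5.18 [0.5392 0.0487 0.1631] F [-2.6 -0.2  5.3] M [-0.06  0.92 -0.05] w 0.0393 q6 0.379
False
pressed 5.65 [0.5392 0.0487 0.16  ] F [-4.2 -0.4  5.7] M [-0.06  1.1   0.01] w 0.0393 q6 0.379
```

View pics/w3.png

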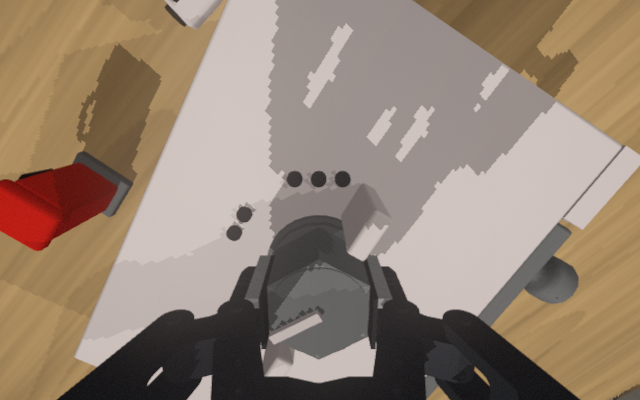

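```bash
python3 - <<'E'
from h import *
from rig import manip
o=ori(YAW+30+180)
manip.move_l([*C,.1592],frame=o,v=.03)
s=st(manip,"pressed")
for a in (25,20,0,-20,-30):
    q=manip.ik([*C,.1592],ori(YAW+a+180)); assert np.abs(np.array(q)-s["qpos"]).max()<1.1
    manip.move_j(q);s2=st(manip,a)
    if abs(s2["moment"][2])>1.0: print("STOP");break
manip.dwell(.2);st(manip,"turned")
d=manip.snapshot("wrist");cv2.imwrite("pics/w4.png",d["color"][:,:,::-1])
E
```

```text
pressed 5.95 [0.5392 0.0487 0.1597] F [-3.6 -0.3  6.1] M [-0.07  1.11 -0.03] w 0.0393 q6 0.379
25 6.2 [0.5391 0.0486 0.1596] F [-3.5 -0.2  6.6] M [-0.08  1.23 -0.08] w 0.0394 q6 0.292
20 6.45 [0.539  0.0486 0.1596] F [-3.9 -0.1  6.4] M [-0.17  1.25 -0.02] w 0.0391 q6 0.204
0 6.88 [0.5387 0.0484 0.1594] F [-4.1 -1.3  6.4] M [-0.25  1.53 -0.07] w 0.0397 q6 -0.145
-20 7.3 [0.5383 0.0484 0.1593] F [-5.4 -0.4  6.6] M [-0.25  1.84 -0.06] w 0.0393 q6 -0.494
-30 7.59 [0.5381 0.0484 0.1592] F [-5.8 -0.8  7. ] M [-0.19  2.04 -0.01] w 0.0395 q6 -0.668
turned 7.79 [0.5381 0.0484 0.1592] F [-5.9 -1.   6.2] M [-0.17  2.04  0.01] w 0.0395 q6 -0.668
```

View pics/w4.png

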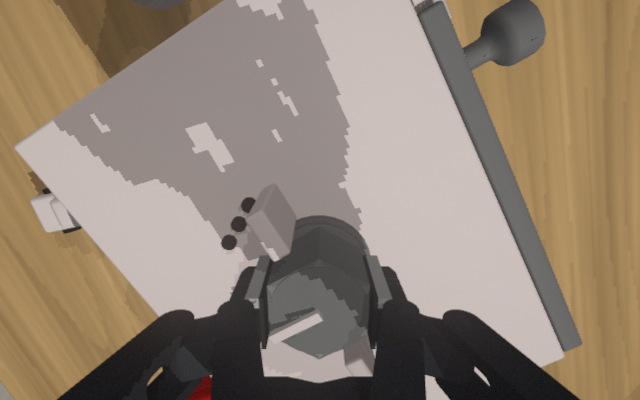

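```bash
python3 - <<'E'
from h import *
from rig import manip
manip.release();manip.dwell(.3);st(manip,"released")
o=ori(YAW-30+180)
manip.move_l([.5384,.0485,.168],frame=o,v=.05);manip.move_l([.5384,.0485,.29],frame=o,v=.2);manip.dwell(.2);st(manip,"up")
for n in("wrist","top","scene"):
    d=manip.snapshot(n);np.savez(f"pics/{n}5.npz",**d);cv2.imwrite(f"pics/{n}5.png",d["color"][:,:,::-1])
d=dict(np.load("pics/wrist5.npz"));P=cloud(d);Z=P[:,:,2];k=(Z>.175)&(Z<.23)&(np.hypot(P[:,:,0]-.5385,P[:,:,1]-.0483)<.02)
print(np.nanmedian(Z[k]), np.nanmean(P[k],0))
d=dict(np.load("pics/w1.npz"));P=cloud(d);Z=P[:,:,2];k=(Z>.175)&(Z<.23)&(np.hypot(P[:,:,0]-.5385,P[:,:,1]-.0483)<.02)
print(np.nanmedian(Z[k]))
E
```

```text
released 8.66 [0.5392 0.0488 0.1592] F [0.  0.6 1.2] M [-0.04 -0.   -0.02] w 0.0851 q6 -0.668
up 9.94 [0.5379 0.0484 0.2886] F [-0.6 -0.2 -1.1] M [ 0.01 -0.03 -0.01] w 0.0855 q6 -0.668
0.19928518313605353 [0.5381949  0.04670488 0.19847785]
0.1993086648999367
```

View pics/wrist5.png

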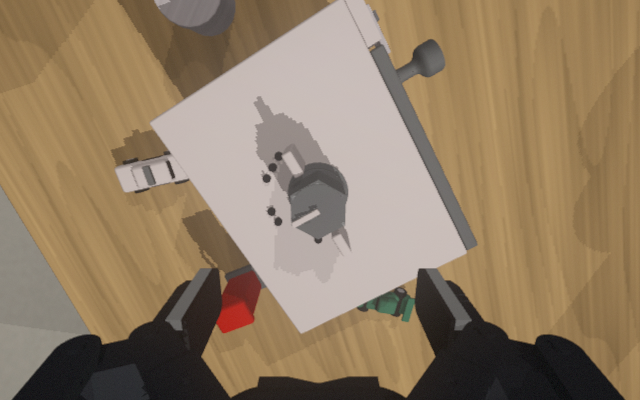

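The rib now points at the two pips (around (274,216)). The knob top reads 0.1993 m, the same as before pressing, so it has sprung up. Next is the second grasp.

```bash
sed -i 's/^C=.*/C=np.array([.5385,.0485]);YAW=13.48/' h.py; python3 - <<'E'
from h import *
from rig import manip
o=ori(YAW+30+180)
manip.move_pose([*C,.25],o);st(manip)
print(manip.move_l([*C,.168],frame=o,v=.08,threshold=8));manip.dwell(.2);st(manip)
d=manip.snapshot("wrist");cv2.imwrite("pics/w6.png",d["color"][:,:,::-1])
E
```

```text
11.07 [0.5386 0.0485 0.2502] F [-0.2  0.  -0.1] M [ 0.03 -0.01 -0.  ] w 0.0852 q6 0.378
False
 12.45 [0.5387 0.0485 0.1684] F [-0.2 -0.5 -0.2] M [-0.01 -0.03  0.  ] w 0.0851 q6 0.379
```

View pics/w6.png

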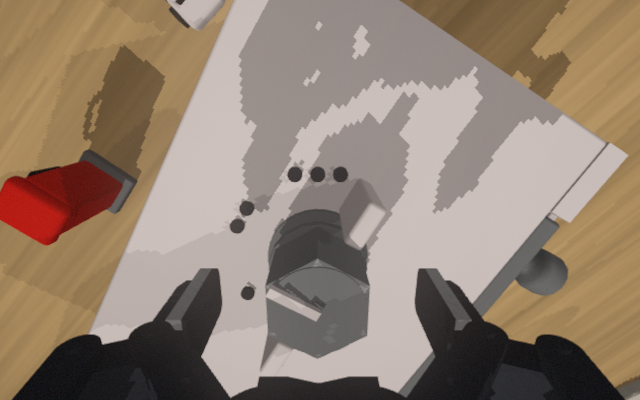

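The knob (columns 266–369) is centred between the pads (220, 417) with flats parallel, and the rib points to the two pips. I'll clamp, press and turn.

```bash
python3 - <<'E'
from h import *
from rig import manip
o=ori(YAW+30+180)
manip.clamp(40);manip.dwell(.2);st(manip,"clamped")
manip.move_l([*C,.1592],frame=o,v=.03);manip.dwell(.2);s=st(manip,"pressed")
for a in (25,20,0,-20,-27,-29.5):
    q=manip.ik([*C,.1592],ori(YAW+a+180)); assert np.abs(np.array(q)-s["qpos"]).max()<1.1
    manip.move_j(q);s2=st(manip,a)
    if abs(s2["moment"][2])>1.0: print("STOP");break
manip.dwell(.2);st(manip,"turned")
d=manip.snapshot("wrist");cv2.imwrite("pics/w7.png",d["color"][:,:,::-1])
E
```

```text
clamped 13.18 [0.5387 0.0487 0.1683] F [0.3 2.5 3.7] M [ 0.49  0.01 -0.02] w 0.0394 q6 0.379
pressed 13.82 [0.5388 0.0487 0.1595] F [-1.7  1.5  7.1] M [0.74 0.46 0.03] w 0.0395 q6 0.379
25 14.07 [0.5387 0.0486 0.1595] F [-1.3  1.9  4.5] M [ 0.76  0.61 -0.06] w 0.0395 q6 0.292
20 14.32 [0.5387 0.0486 0.1594] F [-1.2  2.2  6.4] M [ 0.73  0.64 -0.06] w 0.0392 q6 0.204
0 14.75 [0.5384 0.0485 0.1594] F [-2.2  2.4  6.4] M [ 0.73  0.86 -0.02] w 0.0393 q6 -0.144
-20 15.18 [0.538  0.0486 0.1594] F [-2.9  2.1  7.4] M [ 0.87  1.3  -0.  ] w 0.039 q6 -0.494
-27 15.43 [0.5379 0.0486 0.1594] F [-3.1  3.   7.2] M [ 0.95  1.41 -0.  ] w 0.0391 q6 -0.616
-29.5 15.68 [0.5379 0.0486 0.1594] F [-3.5  2.5  8. ] M [ 1.02  1.51 -0.05] w 0.0392 q6 -0.659
turned 15.88 [0.5379 0.0486 0.1593] F [-5.5  2.7  8.3] M [ 0.92  1.52 -0.01] w 0.0394 q6 -0.659
```

View pics/w7.png

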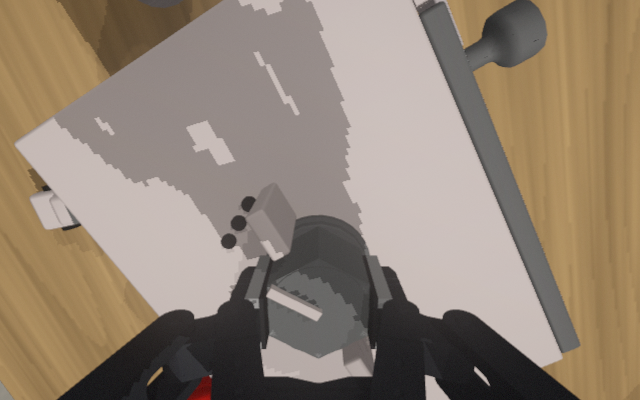

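```bash
python3 - <<'E'
from h import *
from rig import manip
for a in (-30.3,-31):
    manip.move_j(manip.ik([*C,.1592],ori(YAW+a+180)));s2=st(manip,a)
    if abs(s2["moment"][2])>.4: break
manip.release();manip.dwell(.3);st(manip,"released")
o=manip.get_state()["orientation"]
manip.move_l([*C,.168],frame=o,v=.05);manip.move_l([*C,.29],frame=o,v=.2);manip.dwell(.3);st(manip,"up")
for n in("wrist","top","scene"):
    d=manip.snapshot(n);np.savez(f"pics/{n}8.npz",**d);cv2.imwrite(f"pics/{n}8.png",d["color"][:,:,::-1])
d=dict(np.load("pics/wrist8.npz"));P=cloud(d);Z=P[:,:,2];k=(Z>.175)&(Z<.23)&(np.hypot(P[:,:,0]-.5385,P[:,:,1]-.0483)<.02)
print(np.nanmedian(Z[k]))
E
```

```text
-30.3 16.18 [0.5379 0.0487 0.1594] F [-3.4  2.8  8.4] M [0.98 1.55 0.21] w 0.0394 q6 -0.673
-31 16.43 [0.5379 0.0487 0.1593] F [-3.7  2.9  7.8] M [0.97 1.56 0.69] w 0.0392 q6 -0.684
released 17.24 [0.5385 0.0485 0.1592] F [-0.1 -0.8  0.8] M [0.01 0.04 0.01] w 0.0853 q6 -0.685
up 18.62 [0.5382 0.0484 0.2892] F [ 0.2  0.4 -0.1] M [ 0.02  0.01 -0.06] w 0.0857 q6 -0.685
0.19921852112791621
```

View pics/wrist8.png

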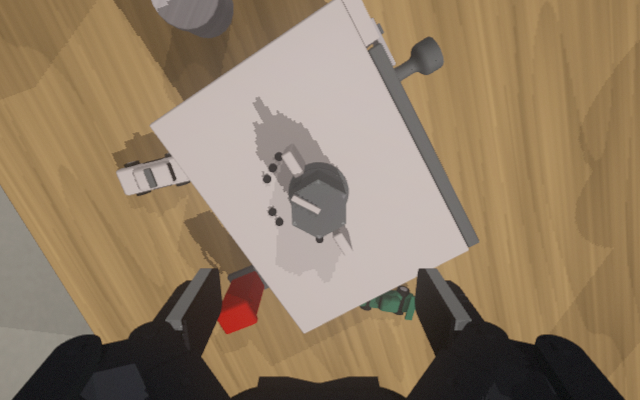

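View pics/scene8.png

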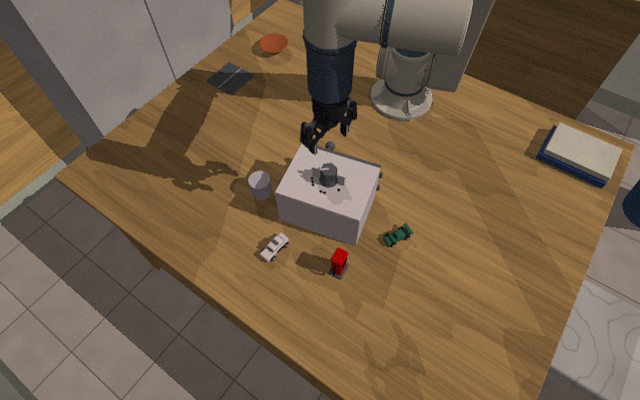

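```bash
python3 - <<'E'
from h import *
for f,r in(("wrist5",[(319,211),(293,225)]),("wrist8",[(319,211),(293,199)])):
    d=dict(np.load(f"pics/{f}.npz"));w=ray(d,r,.199);v=w[1]-w[0];print(f,"rib vs cab x",np.degrees(np.arctan2(v[1],v[0]))-YAW)
a=np.load("pics/scene0.npz")["color"].astype(int);b=np.load("pics/scene8.npz")["color"].astype(int)
for n,(u,v) in dict(tin=(260,185),police=(274,247),racer=(398,236),pump=(340,262),doorknob=(330,147)).items():
    print(n,abs(a-b)[v-12:v+13,u-12:u+13].max(2).mean().round(1))
from rig import manip
manip.job_done()
E
```

```text
wrist5 rib vs cab x -0.32121186321197825
wrist8 rib vs cab x -57.106688053243374
tin 6.4
police 7.3
racer 6.5
pump 7.9
doorknob 30.9
the job is handed in; nothing more can be done
```

The cabinet is locked: the selector is on its end stop at the three pips and has sprung up there. I handed the job in at about 18.6 s of the 58 s allowed.

- **First turn:** I gripped the knob 30° anticlockwise of the cabinet's x axis, pushed it in about 9 mm, turned it 60° clockwise and let go. The rib then pointed 0.3° from the two pips, and the knob top was back at its starting height (0.1993 m).
- **Second turn:** I lifted clear, took a fresh grip, pushed in and turned until I felt the end stop (moment rising to 0.7 Nm), then let go and withdrew. The knob top was up again (0.1992 m). The rib measured −57° against the −60° expected; I picked those pixels by eye and put the 3° gap down to that.
- **Tin, toy cars and pump:** they look unmoved between the first and last scene pictures.
- **Door:** it looks shut in the last wrist picture. The pixel comparison at its handle did differ (30.9, against 6–8 for the bystanders). I took that to be the arm and its shadow in front of the handle and did not check it further.
- **Forces:** the readings I took never exceeded about 10 N.

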